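# Rake the open joint of a stone repair panel

## Robot

A 7-joint arm with a two-finger parallel gripper is mounted at the origin on the work surface. World frame = base frame: x ahead of the robot, y to its left, z up, the work surface at z = 0. Lengths are in mm, angles in rad, forces in N, time in s.
With the tool pointing down it reaches from about 425 to 950 mm from the base axis. Payload 4.7 kg.
Tool frame: the origin (TCP) lies midway between the tips of the shut fingers; the grasp point (between the pads) lies 19 mm behind it; z points along the fingers, y is the line along which they close (so a half turn about z gives the same grasp; the last joint's range is limited). The gripper opens to 87 mm and grips with 3 to 60 N. Pads are 19 mm wide; open, the fingers measure 117 mm over their backs; the gripper's body (75 mm by 190 mm) begins 51 mm behind the grasp point.
Start: joints at [1.261, 0.469, -0.049, 1.532, 0.024, 1.141, -0.082], TCP at [187.106, -648.568, 222.573] pointing down, gripper open.
Joint ranges: [-2.59, 2.59], [-0.33, 1.99], [-1.39, 1.29], [0.1, 2.45], [-1.04, 4.18], [0.21, 1.99], [-2.66, 2.66]. Speed limits (rad/s): [2.57, 2.57, 3.14, 3.14, 3.14, 3.14, 3.14].

## Interface

Orientations are given as a rotation vector (axis times angle).
In Python, from rig import manip gives the robot as it stands. Calls block until the motion is done:
- manip.move_ptp(position, orientation): joint-space move of the TCP to a pose.
- manip.move_l(position, frame=None, max_speed=150): straight line of the TCP; frame=None keeps the orientation; max_speed is the mean speed in mm/s.
- manip.movej(angles): joint-space move.
- manip.set_gripper(opening, strength=None): finger opening in mm; strength is the grip in N (None keeps the last); returns when the fingers have stopped.
- manip.dwell(seconds).
- manip.inverse_kinematics(position, orientation): joint angles nearest the present ones, or None.
- manip.grab_frame(name): name is "scene" or "top"; returns a dict with "color" (384x512x3 uint8, blue, green, red), "fx", "fy", "cx", "cy" (pixels), "D" ([k1, k2, p1, p2, k3] as OpenCV has them; the pictures are not rectified), "T" (4x4, takes a point from camera to world coordinates). Camera axes: x right, y down, z forward; pixel columns grow to the right and rows downward; lengths in mm; the calibration is good to about 2 mm. A picture is of the moment at which its call begins. There is no depth.
A pose or a line that the arm cannot do raises manip.Unreachable and nothing moves.
- manip.sign_off(): hands the job in; it is judged then, once.
Trained networks look in a picture, given as the dict that the camera call returned (one of the last four; its "shot" number tells which), for a name from the list of things; names that differ only in an ending like _2 or _b are one class to them, and where a whole thing is asked for, a point or a joint stands for the part that bears it (a point fixed in the world has none). Each returns a list of dicts, best first, with "score" (0 to 1); they miss things now and then, are a little off and sometimes report something else, mostly with a low value. They report only what shows in the picture. A call takes as long as a camera call. They do not tell look-alikes from the thing itself.
- manip.spot_in(label, picture): "at" ([row, column] in pixels, amid what is visible of it).
Readings, each from a call of its own:
- manip.current_time(): time.
- manip.current_joints(): joint angles.
- manip.current_joint_vel(): joint speeds.
- manip.current_tau(): joint torques, N m.
- manip.current_tcp_pos(): TCP position.
- manip.current_ee_rot(): TCP orientation.
- manip.current_wrist_force(): force on the tool from outside, world axes, zero at the start.
- manip.current_wrist_torque(): the same for the moment, N m.
- manip.current_grip_width(): finger opening in mm.
- manip.current_grip_force(): force on a finger pad.
Only numpy, scipy, OpenCV 4.12 (cv2) and the standard library are available. Lean on these libraries where they do the work, as an engineer would, in place of code of your own. Each camera call takes 0.05 s, during which the arm holds its last target. There are 200 camera calls.

## Task

Before the grout goes in, take the T-handled joint raker from its wooden rest and run its pin through the open L-shaped joint between the stone tiles of the panel: start at the open end of the long leg, go round the corner and on to the open end of the short leg, slowly and steadily (about 3 to 5 cm a second), with the pin well down in the joint all the way and without pressing hard. Then lay the raker back in the two notches of its rest, pin down as you found it, and leave the other things on the counter where they stand.

Things in the scene. Friction and masses are not known exactly. Their poses are not given: they have to be found in the camera images.
- raker: T-handled joint raker: square wooden bar 124 mm long (along x), 18 x 18 mm thick, its axis at z = 70 mm; from its middle a steel shank 12 mm across points straight down, then a round-ended pin 6 mm across and 26 mm long. Total height 79 mm, about 150 g. Origin at the pin's tip, z up to the bar. Grip the bar's middle from above
- raker_tip (a point): the lowest point of the raker's pin (the same point as the raker's origin)
- raker_handle (a point): middle of the raker's handle bar, on its axis, 70 mm above the tip
- panel: fixed panel 200 (x) x 140 (y) x 30 mm: beige stone tiles on dark grey board. Origin: centre of underside; tile face z = 30 mm. Open L-shaped joint 14 mm wide, 10 mm deep (floor z = 20 mm), both ends open: long leg along y = 20 mm from the edge x = 100 to the corner x = -50 mm, short leg along x = -50 mm from there to the edge y = -70 mm
- joint_start (a point): on the joint's centre line near the open end of the long leg, 15 mm in from the panel's edge, at the height of the tile face
- joint_corner (a point): on the joint's centre lines where the two legs meet, at the height of the tile face
- joint_end (a point): on the joint's centre line near the open end of the short leg, 12 mm in from the panel's edge, at the height of the tile face
- rest: fixed wooden rest: foot 130 x 70 x 12 mm, two notched uprights 12 mm thick at x = -46 and 46 mm. The raker's bar lies along x in both notches on seats at z = 81 mm, between flared cheeks (22 mm apart at the seat, 35 mm at their tops, z = 98 mm); the shank hangs between the uprights, tip at z = 20 mm. Origin: centre of the foot's underside
- jar: white cream jar, 56 mm across, 50 mm tall, stands between panel and rest; origin at the centre of its underside; leave alone
- soap: cream-coloured bar of soap 90 x 55 x 26 mm in a green glass dish at the far side of the counter; origin under its centre; leave alone
- shampoo: white bottle with blue cap, 60 mm across, 200 mm tall, on the left; origin under its centre; leave alone
- carton: white upright carton 50 x 60 x 180 mm, on the left; origin under its centre; leave alone
- tumbler: white ceramic cup, 76 mm across, 100 mm tall, on the right; origin under its centre; leave alone
- mallet: rubber mallet 200 mm long lying at the far side of the counter; leave alone
There are look-alikes about, which are no part of the job. Leave any black or blue look-alike of the raker alone.

How it is judged (in metres and radians):
On the way, in this order (a step that is already met when the one before it is completed fails the run):
1. the pin is down in the joint (2.5 mm or more below the tile face) at the open end of the long leg (x of raker_tip in the frame of panel between 0.07 and 0.105 m and y of raker_tip in the frame of panel between 0.011 and 0.029 m and z of raker_tip in the frame of panel between 0.015 and 0.0275 m), for 0.04 s.
2. the pin, still down in the joint, passes x = 50 mm of the panel on the long leg (x of raker_tip in the frame of panel between 0.041 and 0.059 m and y of raker_tip in the frame of panel between 0.011 and 0.029 m and z of raker_tip in the frame of panel between 0.015 and 0.0275 m), for 0.04 s.
3. the pin, still down in the joint, passes x = 26 mm of the panel on the long leg (x of raker_tip in the frame of panel between 0.017 and 0.035 m and y of raker_tip in the frame of panel between 0.011 and 0.029 m and z of raker_tip in the frame of panel between 0.015 and 0.0275 m), for 0.04 s.
4. the pin, still down in the joint, passes x = 2 mm of the panel on the long leg (x of raker_tip in the frame of panel between -0.007 and 0.011 m and y of raker_tip in the frame of panel between 0.011 and 0.029 m and z of raker_tip in the frame of panel between 0.015 and 0.0275 m), for 0.04 s.
5. the pin, still down in the joint, passes x = -22 mm of the panel on the long leg (x of raker_tip in the frame of panel between -0.031 and -0.013 m and y of raker_tip in the frame of panel between 0.011 and 0.029 m and z of raker_tip in the frame of panel between 0.015 and 0.0275 m), for 0.04 s.
6. the pin, still down in the joint, reaches the corner (x of raker_tip in the frame of panel between -0.059 and -0.041 m and y of raker_tip in the frame of panel between 0.011 and 0.029 m and z of raker_tip in the frame of panel between 0.015 and 0.0275 m), for 0.04 s.
7. the pin, still down in the joint, passes y = -8 mm of the panel on the short leg (x of raker_tip in the frame of panel between -0.059 and -0.041 m and y of raker_tip in the frame of panel between -0.017 and 0.001 m and z of raker_tip in the frame of panel between 0.015 and 0.0275 m), for 0.04 s.
8. the pin, still down in the joint, passes y = -32 mm of the panel on the short leg (x of raker_tip in the frame of panel between -0.059 and -0.041 m and y of raker_tip in the frame of panel between -0.041 and -0.023 m and z of raker_tip in the frame of panel between 0.015 and 0.0275 m), for 0.04 s.
9. the pin, still down in the joint, reaches the open end of the short leg (x of raker_tip in the frame of panel between -0.059 and -0.041 m and y of raker_tip in the frame of panel between -0.075 and -0.05 m and z of raker_tip in the frame of panel between 0.015 and 0.0275 m), for 0.04 s.
At the end, for the whole second after the job is handed in: The raker lies in both notches of its rest, let go and at rest, pin down: within 25 mm along the rest's x and 8 mm across it of the middle, tip 15 to 25 mm above the counter, bar within 0.15 rad of the rest's x (either way round), upright within 0.15 rad (x of raker in the frame of rest between -0.025 and 0.025 m and y of raker in the frame of rest between -0.008 and 0.008 m and z of raker in the frame of rest between 0.015 and 0.025 m and angle between the x axis of raker and the x axis of rest, either way round below 0.15 rad and angle between raker's own z axis and vertical below 0.15 rad and linear speed of raker below 0.02 m/s); the robot touches nothing.
It fails at once if the raker moves faster than 0.15 m/s while its pin is down in the joint (x of raker_tip in the frame of panel between -0.1 and 0.1 m and y of raker_tip in the frame of panel between -0.07 and 0.07 m and z of raker_tip in the frame of panel between 0.015 and 0.0275 m and linear speed of raker above 0.15 m/s).
It fails at once if the raker is pressed against the panel with more than 30 N (contact force between raker and panel above 30 N).
It fails at once if a bystander is moved by more than 30 mm (distance of any of jar, soap, shampoo, carton, tumbler, mallet from where it was at the start of the episode above 0.03 m).
It also fails if it takes over 62 s, if anything falls off the work surface, if the arm or the gripper's body presses on something with over 40 N, if the wrist force passes 120 N, or if a joint passes its speed limit or range.

## Working session

There is one attempt and no reset: what is moved stays moved. The work goes in short steps, each a Python script; the robot and the scene stay as the last script left them, time stands still between calls to the robot, and variables do not carry over. Pictures are saved under pics/ and viewed, at most 10 in all, crops included, and the job is handed in when it is done.

```bash
mkdir -p pics; ls
cat > h.py <<'E'
import numpy as np, cv2
from rig import manip
def ray(f,rc):
    K=np.array([[f['fx'],0,f['cx']],[0,f['fy'],f['cy']],[0,0,1]],float)
    p=cv2.undistortPoints(np.array([[[rc[1],rc[0]]]],float),K,np.array(f['D'],float))[0,0]
    T=np.array(f['T']);return T[:3,3],T[:3,:3]@np.array([p[0],p[1],1])
def onz(f,rc,z):
    o,d=ray(f,rc);return o+d*(z-o[2])/d[2]
def proj(f,P):
    K=np.array([[f['fx'],0,f['cx']],[0,f['fy'],f['cy']],[0,0,1]],float)
    T=np.linalg.inv(np.array(f['T']));R=T[:3,:3]
    return cv2.projectPoints(np.array(P,float).reshape(-1,1,3),cv2.Rodrigues(R)[0],T[:3,3],K,np.array(f['D'],float))[0][:,0]
E
python3 - <<'E'
from h import *
for n in("scene","top"):
    f=manip.grab_frame(n);cv2.imwrite(f"pics/{n}0.png",f['color'])
    print(n,f['fx'],np.round(f['T'],2).tolist())
    for l,z in(("raker_handle",90),("raker",70),("panel",30),("joint_start",30),("joint_corner",30),("joint_end",30),("rest",50),("jar",25)):
        print(l,[(np.round(d['at']),round(d['score'],2),np.round(onz(f,d['at'],z))) for d in manip.spot_in(l,f)[:4]])
print(manip.current_time(),manip.current_ee_rot())
E
```

```text
pics
scene 360.3679714329741 [[-0.51, 0.69, -0.51, 1155.95], [0.86, 0.42, -0.3, 296.03], [0.01, -0.59, -0.81, 927.2], [0.0, 0.0, 0.0, 1.0]]
raker_handle [(array([267., 359.]), 0.92, array([686., 335.,  90.])), (array([207., 327.]), 0.86, array([560., 190.,  90.])), (array([222., 387.]), 0.79, array([519., 351.,  90.]))]
raker [(array([224., 384.]), 0.79, array([516., 348.,  70.])), (array([206., 322.]), 0.73, array([551., 174.,  70.]))]
panel [(array([168., 213.]), 0.63, array([ 567., -199.,   30.]))]
joint_start [(array([168., 212.]), 0.75, array([ 570., -201.,   30.])), (array([205., 325.]), 0.28, array([514., 175.,  30.]))]
joint_corner [(array([165., 214.]), 0.72, array([ 556., -203.,   30.]))]
joint_end [(array([166., 214.]), 0.59, array([ 561., -197.,   30.]))]
rest [(array([227., 317.]), 0.72, array([610., 189.,  50.])), (array([244., 434.]), 0.64, array([492., 489.,  50.]))]
jar [(array([203., 260.]), 0.81, array([606.,   1.,  25.]))]
top 376.38968299556535 [[0.09, -0.97, 0.22, 387.53], [-1.0, -0.09, 0.03, -8.97], [-0.01, -0.22, -0.97, 1155.99], [0.0, 0.0, 0.0, 1.0]]
raker_ha
[... 214 characters left out ...]
([497., 350.,  70.])), (array([204., 199.]), 0.79, array([565., 184.,  70.])), (array([169., 149.]), 0.58, array([655., 346.,  70.]))]
panel [(array([221., 328.]), 0.71, array([ 555., -201.,   30.]))]
joint_start [(array([224., 326.]), 0.77, array([ 545., -195.,   30.]))]
joint_corner [(array([225., 328.]), 0.86, array([ 543., -202.,   30.])), (array([148., 220.]), 0.46, array([752., 150.,  30.]))]
joint_end [(array([224., 331.]), 0.72, array([ 547., -210.,   30.])), (array([208., 205.]), 0.22, array([559., 172.,  30.]))]
rest [(array([203., 204.]), 0.57, array([572., 174.,  50.]))]
jar [(array([198., 262.]), 0.7, array([609.,   3.,  25.]))]
0.9 [3.11060406e+00 4.39644546e-01 1.03839303e-04]
```

Run:
```python
import cv2
a=cv2.imread('pics/top0.png');b=cv2.imread('pics/scene0.png')
cv2.imwrite('pics/t1.png',cv2.resize(a[130:290,110:400],None,fx=2.75,fy=2.75,interpolation=cv2.INTER_CUBIC))
cv2.imwrite('pics/s1.png',cv2.resize(b[110:310,130:420],None,fx=2.75,fy=2.75,interpolation=cv2.INTER_CUBIC))
```

```text
(no output)
```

View pics/t1.png

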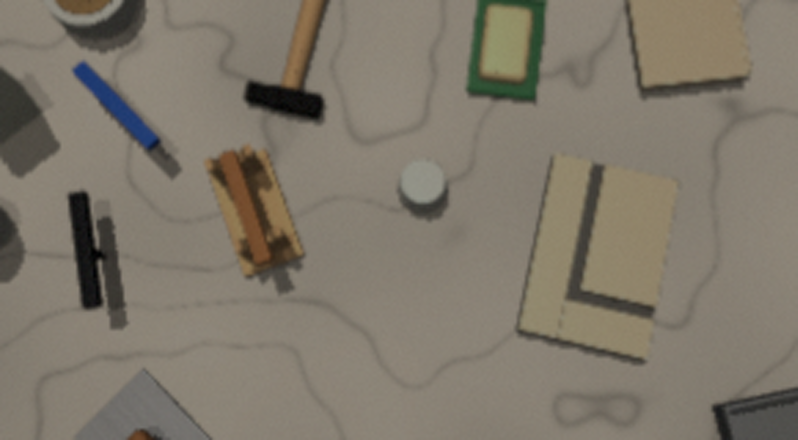

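View pics/s1.png

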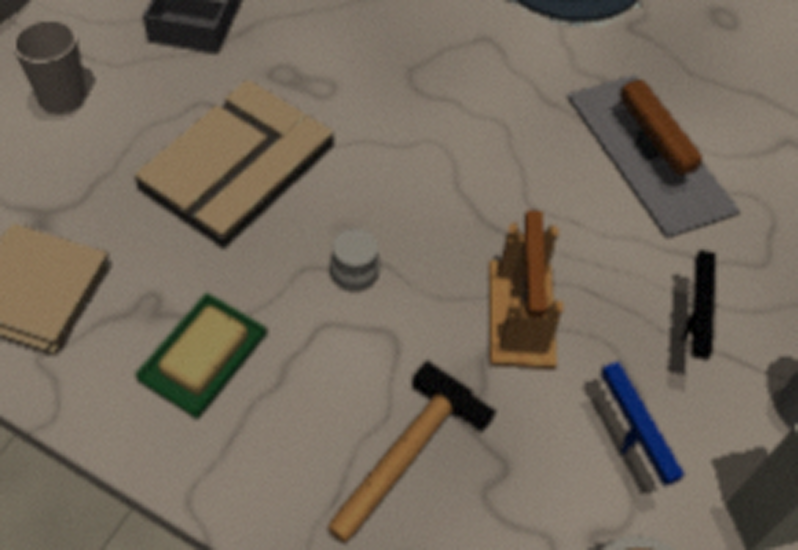

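The top view shows the brown raker in its rest, with the bar's crop ends at about (230,153) and (263,262). The panel's L joint runs (597,165), (575,297), (653,310). Black and blue look-alikes lie to the left. Next I'll fit the models to colour masks in both cameras.

```bash
cat > fit.py <<'E'
from h import *
from scipy.optimize import minimize
S=4
def chroma(f):
    c=cv2.GaussianBlur(cv2.resize(f['color'],None,fx=S,fy=S,interpolation=cv2.INTER_CUBIC),(0,0),2).astype(float)
    return (c[...,2]-c[...,0])/(c.sum(2)+1), c.sum(2)/3
def pix(f,P): return np.round((proj(f,P)+.5)*S-.5).astype(np.int32)
def tf(p,P):
    c,s=np.cos(p[2]),np.sin(p[2]);P=np.asarray(P,float)
    return np.c_[p[0]+c*P[:,0]-s*P[:,1],p[1]+s*P[:,0]+c*P[:,1],P[:,2]]
def polys(kind):
    if kind=='raker': 
        return [np.array([[a*62,b*9,z] for a in(-1,1) for b in(-1,1) for z in(81,99)])]
    z=30
    R=lambda x0,x1,y0,y1:np.array([[x0,y0,z],[x1,y0,z],[x1,y1,z],[x0,y1,z]])
    return [R(-100,100,27,70),R(-100,-57,-70,70),R(-43,100,-70,13)]
def render(f,kind,p,shape):
    m=np.zeros(shape,np.uint8)
    for P in polys(kind):
        cv2.fillConvexPoly(m,cv2.convexHull(pix(f,tf(p,P))),1)
    return m
def fit(fs,masks,kind,p0):
    def cost(q):
        p=q*[1,1,.01]
        return -sum((lambda r:(r&m).sum()/(r|m).sum())(render(f,kind,p,m.shape)) for f,m in zip(fs,masks))/len(fs)
    q=np.array(p0)/[1,1,.01]
    for d in(12,4):
        r=minimize(cost,q,method='Nelder-Mead',options=dict(initial_simplex=np.r_[[q],q+d*np.eye(3)],xatol=.05,fatol=1e-5));q=r.x
    return q*[1,1,.01],-r.fun
E
python3 - <<'E'
from fit import *
fs=[manip.grab_frame(n) for n in("scene","top")]
out=[]
for kind,p0,th in(('raker',(560,180,.29),None),('panel',(558,-200,-.17),None)):
    ms=[]
    for f in fs:
        ch,br=chroma(f)
        r0=render(f,kind,p0,ch.shape); roi=cv2.dilate(r0,np.ones((61,61)))
        # otsu inside ROI
        v=ch[roi>0]
        lo,hi=np.percentile(v,[1,99]); u=np.clip((ch-lo)/(hi-lo)*255,0,255).astype(np.uint8)
        if kind=='panel': u=np.clip(br,0,255).astype(np.uint8)*0+np.clip((br*(0.3+ch*3))*1.2,0,255).astype(np.uint8)
        t,_=cv2.threshold(u[roi>0].reshape(-1,1),0,255,cv2.THRESH_OTSU)
        m=((u>t)&(roi>0)).astype(np.uint8)
        if kind=='raker':   # separate bar from rest: bar reddest
            t2,_=cv2.threshold(u[m>0].reshape(-1,1),0,255,cv2.THRESH_OTSU); m=((u>t2)&(roi>0)).astype(np.uint8)
        n,l,st,_=cv2.connectedComponentsWithStats(m)
        if kind=='raker': m=(l==1+np.argmax(st[1:,4])).astype(np.uint8)
        ms.append(m)
    p,s=fit(fs,ms,kind,p0)
    print(kind,'both',p,s)
    for i in(0,1): print('  cam',i,*fit(fs[i:i+1],ms[i:i+1],kind,p))
    for f,m in zip(fs,ms):
        c=cv2.resize(f['color'],None,fx=S,fy=S,interpolation=cv2.INTER_CUBIC)
        for mm,col in((m,(255,0,0)),(render(f,kind,p,m.shape),(0,255,0))):
            cv2.drawContours(c,cv2.findContours(mm,cv2.RETR_LIST,cv2.CHAIN_APPROX_NONE)[0],-1,col,1)
        x,y=np.mean(pix(f,tf(p,polys('panel')[0]*0+[0,0,50])),0).astype(int)
        out.append(cv2.resize(c[y-190:y+190,x-250:x+250],(400,300)))
cv2.imwrite('pics/fit.png',np.vstack([np.hstack(out[:2]),np.hstack(out[2:])]))
E
```

```text
raker both [5.56745761e+02 1.79570122e+02 4.52876400e-01] 0.8353999560386662
  cam 0 [5.57810059e+02 1.80051955e+02 4.29954893e-01] 0.8125514403292181
  cam 1 [5.56913661e+02 1.79289674e+02 4.47350728e-01] 0.8755454372984254
panel both [ 5.53006925e+02 -2.00313018e+02 -1.31771188e-01] 0.9322645200116964
  cam 0 [ 5.52052049e+02 -2.00074797e+02 -1.35686565e-01] 0.9465453011878822
  cam 1 [ 5.54796502e+02 -2.00412118e+02 -1.43164158e-01] 0.9244747686279808
```

View pics/fit.png

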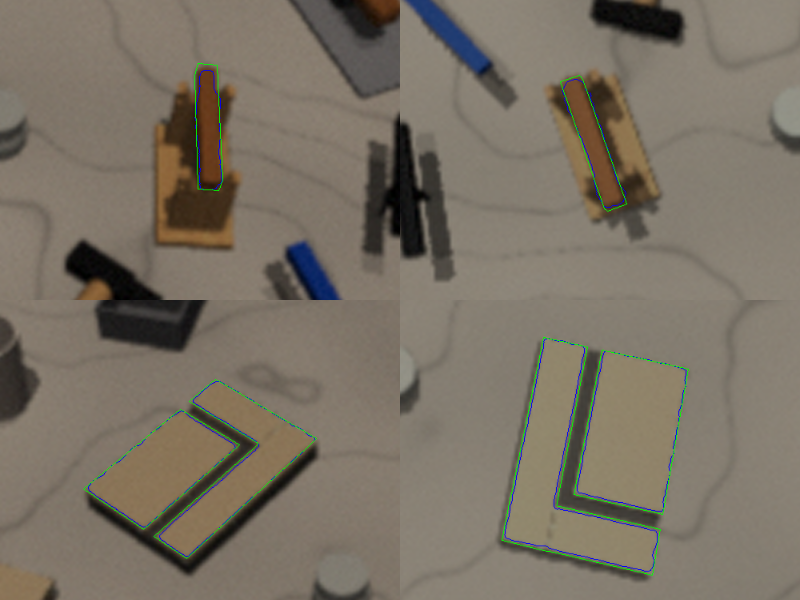

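The fits agree within about 2 mm: raker at (557,180) with yaw 0.44, panel at (553,-200) with yaw -0.137. I'll grasp the raker now.

```bash
cat >> h.py <<'E'
from scipy.spatial.transform import Rotation as Rn
def down(yaw): return (Rn.from_euler('z',yaw)*Rn.from_euler('x',np.pi)).as_rotvec()
def st(t=''): print(t,'t',round(manip.current_time(),2),'tcp',np.round(manip.current_tcp_pos(),1),'F',np.round(manip.current_wrist_force(),1),'w',round(manip.current_grip_width(),1),'gf',round(manip.current_grip_force(),1))
E
python3 - <<'E'
from h import *
p=(557,179.7)
manip.set_gripper(60,40)
manip.move_ptp((*p,190),down(.44)); st('above')
manip.move_l((*p,71),max_speed=90); st('at')
manip.set_gripper(0,40); manip.dwell(.3); st('grip')
manip.move_l((*p,81),max_speed=40);st('up10')
f=manip.grab_frame('top');g=manip.grab_frame('scene')
a=cv2.resize(f['color'][160:260,150:250],(400,400),interpolation=cv2.INTER_CUBIC);b=cv2.resize(g['color'][150:290,250:390],(400,400),interpolation=cv2.INTER_CUBIC)
cv2.imwrite('pics/g.png',np.hstack([a,b]))
E
```

```text
above t 4.95 tcp [557.4 178.7 189.9] F [ 0.1  0.5 -0.6] w 60.2 gf 0.0
at t 6.42 tcp [557.4 179.9  71.6] F [-0.4 -0.7 -0.9] w 60.2 gf 0.0
grip t 7.51 tcp [557.  179.6  71. ] F [ 0.7 -0.5  0.7] w 17.7 gf 40.0
up10 t 7.91 tcp [557.1 179.7  81.3] F [ 0.5 -1.1 -2.6] w 17.3 gf 40.0
```

View pics/g.png

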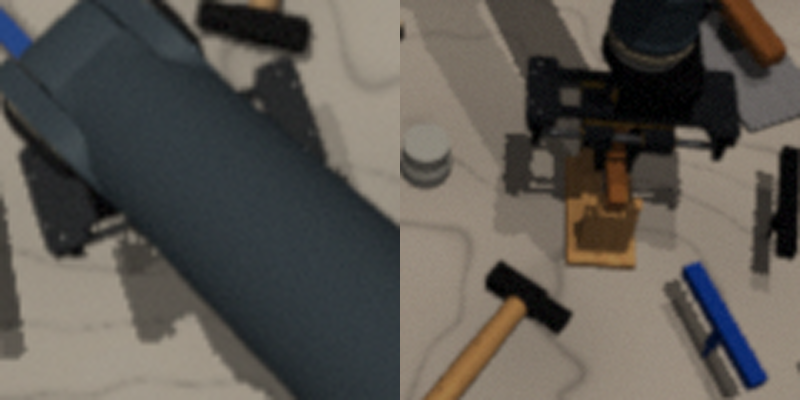

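```bash
cat >> h.py <<'E'
PAN=(553.2,-200.3,-.137)
def W(x,y,dz=0,off=(0,0)):  # tcp for panel point, tip height z
    c,s=np.cos(PAN[2]),np.sin(PAN[2])
    return np.array([PAN[0]+c*x-s*y+off[0],PAN[1]+s*x+c*y+off[1],51+dz])
E
python3 - <<'E'
from h import *
from fit import pix,tf,S
manip.move_l((557,179.7,190),max_speed=150)
manip.move_l(W(88,20,120),max_speed=180)
manip.move_l(W(88,20,38),max_speed=90);manip.dwell(.3);st()
f=manip.grab_frame('scene');c=cv2.resize(f['color'],None,fx=S,fy=S,interpolation=cv2.INTER_CUBIC)
tc=manip.current_tcp_pos();r=Rn.from_rotvec(manip.current_ee_rot()).as_matrix();yaw=np.arctan2(r[1,0],r[0,0]);print('yaw',yaw,r[:,2])
B=np.array([[a*62,b*9,z] for a in(-1,1) for b in(-1,1) for z in(tc[2]+10,tc[2]+28)])
P=pix(f,tf((tc[0],tc[1],yaw),B))
cv2.polylines(c,[cv2.convexHull(P)],True,(0,255,0),1)
t=pix(f,[[tc[0],tc[1],tc[2]-51]])[0];cv2.circle(c,tuple(map(int,t)),3,(0,0,255),1)
L=pix(f,[[*W(x,y)[:2],30] for x,y in((100,20),(-50,20),(-50,-70))]);cv2.polylines(c,[L],False,(255,0,0),1)
x,y=t;cv2.imwrite('pics/h.png',cv2.resize(c[y-150:y+100,x-170:x+170],(800,588),interpolation=cv2.INTER_LINEAR))
E
```

```text
t 12.52 tcp [ 643.3 -192.6   89.4] F [-1.   0.1 -2.4] w 17.3 gf 40.0
yaw 0.43993032592308134 [ 4.23218105e-04 -2.75281805e-04 -9.99999873e-01]
```

View pics/h.png

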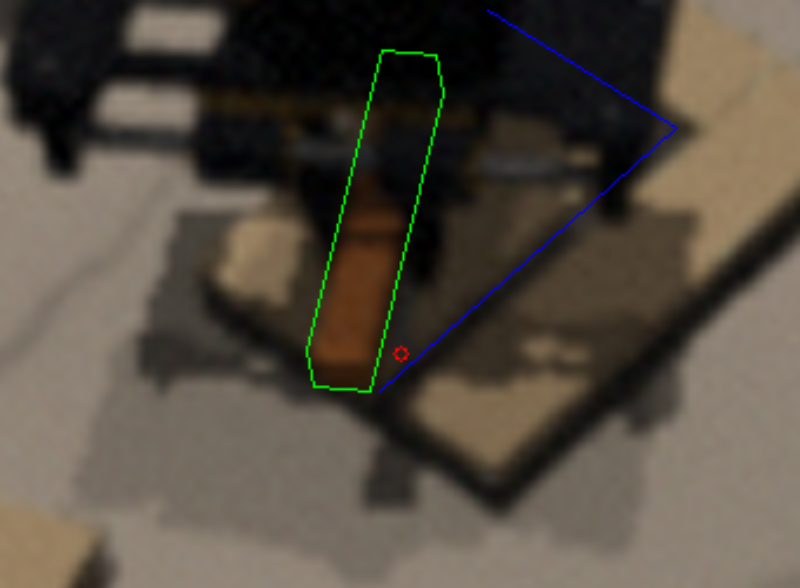

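The bar outline matches the pose in the hand within about 2 mm, so I'll descend in small steps and watch the force.

Run:
```python
from h import *
F0=np.array(manip.current_wrist_force())
for z in(34,31,29,27,25,24):
    manip.move_l(W(88,20,z),max_speed=25); d=manip.current_wrist_force()-F0
    print(z,np.round(d,1))
    if d[2]>4 or np.hypot(d[0],d[1])>6: print('contact');break
st()
```

```text
34 [-0.3  0.2  1. ]
31 [0.3 0.4 1.2]
29 [-0.3 -0.3  0.7]
27 [-0.3  0.3  0.2]
25 [-0.1  0.6  0.4]
24 [-0.5 -0.6  0.5]
 t 14.14 tcp [ 643.1 -192.5   75. ] F [-0.4 -0.6 -2.1] w 17.7 gf 40.0
```

```bash
cat > trace.py <<'E'
from h import *
c,s=np.cos(PAN[2]),np.sin(PAN[2]);ex=np.array([c,s]);ey=np.array([-s,c])
F0=np.array(manip.current_wrist_force())
def lat(e): 
    d=np.mean([manip.current_wrist_force() for _ in range(3)],0)-F0
    return float(d[:2]@e),d
def probe(x,y,axis,off):
    e=ey if axis else ex;w=[]
    for sg in(1,-1):
        hit=sg*7
        for k in np.arange(1,7.1,.75):
            o=off+sg*k*e; manip.move_l(W(x,y,24,o),max_speed=30); l,_=lat(e)
            if -l*sg>2.5: hit=sg*k;break
        w.append(hit); manip.move_l(W(x,y,24,off),max_speed=30)
    print('walls',w,'shift',sum(w)/2); return off+sum(w)/2*e
def run(pts,axis,off):
    e=ey if axis else ex
    for x,y in pts:
        manip.move_l(W(x,y,24,off),max_speed=40); l,d=lat(e)
        print(round(x),round(y),np.round(d,1),round(l,1))
        if np.linalg.norm(d)>12: print('STOP');raise SystemExit
        if abs(l)>2.5: off=off+np.sign(l)*1.2*e
    return off
E
python3 - <<'E'
from trace import *
off=probe(88,20,1,np.zeros(2))
off=run([(x,20) for x in (70,50,38,26,14,2,-10,-22,-34,-45)],1,off)
print(off.tolist());st()
E
```

```text
walls [np.float64(4.75), np.float64(-7.0)] shift -1.125
70 20 [0.5 0.6 0.3] 0.7
50 20 [0.9 0.5 1. ] 0.6
38 20 [1.2 1.  0.5] 1.1
26 20 [0.9 1.1 0.2] 1.2
14 20 [1.3 1.1 0.8] 1.3
2 20 [ 0.2  1.2 -0.1] 1.3
-10 20 [0.1 0.3 0.4] 0.3
-22 20 [0.7 0.2 0. ] 0.3
-34 20 [0.7 0.7 1.1] 0.8
-45 20 [ 1.1 -0.1 -0.7] 0.0
[-0.15364332356402657, -1.1144589400799834]
 t 23.41 tcp [ 511.  -175.5   75. ] F [ 0.7 -0.7 -2.8] w 17.9 gf 40.0
```

Run:
```python
from trace import *
off=np.array([-0.154,-1.114])
F0[:]=[0,-.6,-2.2]
off=run([(-50,20)],1,off);manip.dwell(.1)
off=run([(-50,10),(-50,0),(-50,-8)],0,off)
off=probe(-50,-8,0,off)
off=run([(-50,y) for y in(-20,-32,-44,-54,-60)],0,off)
manip.dwell(.1);st('end')
manip.move_l(W(-50,-60,60,off),max_speed=60);st('up')
```

```text
-50 20 [0.9 1.1 0.8] 1.2
-50 10 [0.  0.5 0.2] -0.1
-50 0 [-0.9  0.2  0.7] -0.9
-50 -8 [ 0.6  0.4 -0.4] 0.6
walls [np.float64(4.75), np.float64(-7.0)] shift -1.125
-50 -20 [1.1 0.6 0.9] 1.1
-50 -32 [-0.1  0.7  0.3] -0.2
-50 -44 [0.5 0.8 0.2] 0.4
-50 -54 [-0.5  0.1  0.6] -0.5
-50 -60 [-0.3  0.1  0.9] -0.3
end t 31.52 tcp [ 494.2 -253.8   75. ] F [-0.4  0.8 -1.5] w 17.6 gf 40.0
up t 32.27 tcp [ 493.9 -253.9  110.9] F [-0.2  0.4 -2.4] w 17.4 gf 40.0
```

The trace finished with no notable force. Next I'll put the raker back at the pose it was taken from.

Run:
```python
from h import *
manip.move_l((494,-254,195),max_speed=150)
manip.move_l((557,179.7,195),max_speed=180)
manip.move_l((557,179.7,95),max_speed=100);manip.dwell(.2)
F0=np.array(manip.current_wrist_force())
for z in(86,80,76,73,71.3):
    manip.move_l((557,179.7,z),max_speed=30);d=manip.current_wrist_force()-F0;print(z,np.round(d,1))
    if np.linalg.norm(d)>10: print('contact');break
st()
```

```text
86 [-0.8 -1.2 -0.5]
80 [-0.3 -1.3  0.1]
76 [-0.9 -1.1  0.5]
73 [-0.2 -2.1  1.4]
71.3 [-0.6 -1.2 -0.5]
 t 38.5 tcp [556.9 179.7  71.2] F [ 0.2  0.3 -2.9] w 17.5 gf 40.0
```

Run:
```python
from h import *
from fit import *
manip.move_l((557,179.7,70.7),max_speed=20)
manip.set_gripper(34);manip.dwell(.2);st('open');manip.set_gripper(60)
manip.move_l((557,179.7,190),max_speed=90)
manip.move_ptp((450,-300,300),down(.3));manip.dwell(.3);st()
f=manip.grab_frame('top');g=manip.grab_frame('scene')
for q in(f,g):
    r=proj(q,[[557,179.7,90]]); print(r)
    c=cv2.resize(q['color'],None,fx=S,fy=S,interpolation=cv2.INTER_CUBIC)
    m=render(q,'raker',(557,179.7,.44),c.shape[:2])
    cv2.drawContours(c,cv2.findContours(m,0,2)[0],-1,(0,255,0),1)
    x,y=(r[0]*S).astype(int);q['o']=cv2.resize(c[y-160:y+160,x-160:x+160],(400,400))
cv2.imwrite('pics/end.png',np.hstack([f['o'],g['o']]))
```

```text
open t 39.58 tcp [557.  179.7  70.7] F [-0.1  0.   1.3] w 34.2 gf 0.0
 t 43.93 tcp [ 450.3 -299.4  299.9] F [0.5 0.5 1.2] w 59.9 gf 0.0
[[199.19808948 205.44597259]]
[[324.02116023 204.61162475]]
```

View pics/end.png

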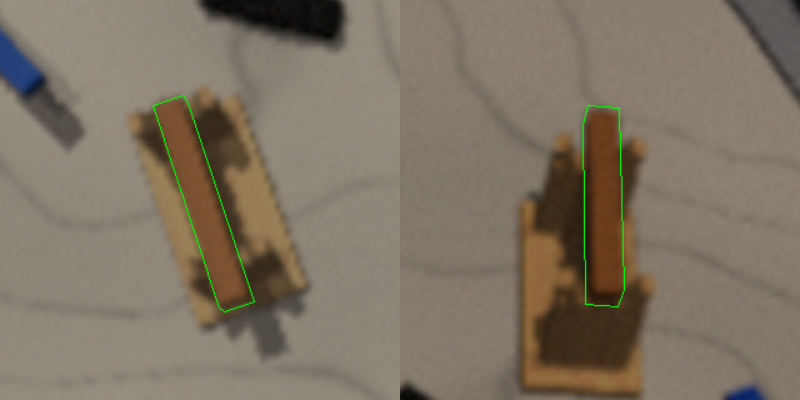

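The raker lies level in both notches, at the pose it started from.

```bash
python3 -c "
from rig import manip
print(manip.sign_off(),manip.current_time())"
```

```text
the job is handed in; nothing more can be done
the job is handed in; nothing more can be done
```

The job is handed in, verdict not shown: I ran the raker's pin round the whole L joint with almost no contact force, pausing briefly twice to feel for the side walls, and laid it back in both notches of its rest at about 44 s of the 62 s allowed.

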